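Dock a reagent carrier on a block warmer and load it

TASK

Slide the wine-red carrier along the block warmer's rail, under its lips, until it is fully home and the yellow spring catch has popped up behind it, and pack the blue-capped square bottle and the orange-capped round jar side by side in it, both standing upright on its floor; either may come first. Leave the green-capped bottle, the white-capped jar and the pink tube rack where they stand.

Things in the scene. Friction and masses are not known exactly. Their poses are not given: they have to be found in the camera images.
- station: Fixed white block warmer, 300 long (x) x 170 wide (y); flat deck 55 mm above the bench. Origin at bench level under its middle; +x = slide-in direction, open end towards the robot, z up. Body spans x -155..145 mm; bare deck to set the carrier on x -155..-57; then the aluminium rail; the stop is the white end housing, face at x = 106, 35 mm above the deck.
- rail_mouth (a point): Point on the deck, on the centre line at the rail's open mouth (station x = -57), axes as station. 12 mm high side plates narrow from 92 mm wide here to the rail, 27 mm on. Rail: walls 74 mm apart inside, top 13 mm above the deck, up to the stop; inward lips (each 9 mm over the flange, gap 56 mm between them, underside 9 mm above the deck) begin 40 mm past this point.
- dock (a point): Point on the deck (55 mm above bench) where the carrier's origin lies when it is home (+-1 mm play between stop and catch); on the station's centre line at its x = 55; same axes as the station.
- catch (a joint): Yellow spring catch in the deck on the rail's centre line: 0 = up (standing 4.5 mm proud of the deck), grows when pushed down, 6 mm at most. The carrier's flange rides over its ramp (a few N of push) and it pops up behind the flange's trailing edge when the carrier is home.
- catch_top (a point): Crest of the yellow catch (30 mm wide across the rail), at the station's x = -1, 4.5 mm above the deck when up.
- carrier: Loose wine-red open-topped carrier, about 0.3 kg. Flange 100 long (x) x 70 wide (y) x 6 thick; on it an open box 93 x 51 outside, walls 3.5 thick, rim 50 mm above the underside; bay 86 x 44 inside, floor 6 mm above the underside. Same either way round. Origin: centre of underside; x along its length, z up. Grip it across the 51 mm width, fingertips over 15 mm above the underside.
- blue_bottle: Square white bottle with a blue round cap: body 38 x 38, shoulder at 46 mm, cap diameter 26 from 49 to 70 mm height; about 70 g. Origin: centre of underside; x and y along its sides, z up.
- orange_jar: Round amber jar with an orange cap: body diameter 38 (foot chamfered to 31), shoulder ending at 47 mm, cap diameter 26 from 47 to 70 mm height; about 70 g. Origin: centre of underside, z up.
- green_bottle: Bystander, to be left where it stands: square white bottle like the blue-capped one but with a green cap. Origin: centre of its underside, z up.
- white_jar: Bystander, to be left where it stands: round amber jar like the orange-capped one but with a white cap. Origin: centre of its underside, z up.
- tube_rack: Bystander, to be left where it stands: pink tube rack 90 x 200 x 26 high, tubes to 42 mm. Origin: centre of its underside, z up.

How it is judged (in metres and radians):
At the end, for the whole second after the job is handed in: Carrier at the dock point within 4 mm on each axis, 0.06 rad in line and level; catch under 1.5 mm down; both containers on the bay floor (origin 3 to 9 mm up, within 26 mm of centre along, 6 mm across), tilt under 0.12 rad; all three under 20 mm/s (x of carrier in the frame of dock between -0.004 and 0.004 m and y of carrier in the frame of dock between -0.004 and 0.004 m and z of carrier in the frame of dock between -0.003 and 0.004 m and angle between the x axis of carrier and the x axis of station, either way round below 0.06 rad and angle between carrier's own z axis and vertical below 0.06 rad and value of joint catch below 0.0015 m and linear speed of each of carrier, blue_bottle, orange_jar below 0.02 m/s and x of blue_bottle in the frame of carrier between -0.026 and 0.026 m and y of blue_bottle in the frame of carrier between -0.006 and 0.006 m and z of blue_bottle in the frame of carrier between 0.003 and 0.009 m and angle between each of blue_bottle, orange_jar's own z axis and vertical below 0.12 rad and x of orange_jar in the frame of carrier between -0.026 and 0.026 m and y of orange_jar in the frame of carrier between -0.006 and 0.006 m and z of orange_jar in the frame of carrier between 0.003 and 0.009 m); the robot touches nothing.
It fails at once if the green-capped bottle, the white-capped jar or the pink tube rack is moved more than 30 mm or tipped (distance of any of green_bottle, white_jar, tube_rack from where it was at the start of the episode above 0.03 m or angle between any of green_bottle, white_jar, tube_rack's own z axis and vertical above 0.5 rad).
It also fails if it takes over 72 s, if anything falls off the work surface, if the arm or the gripper's body presses on something with over 40 N, if the wrist force passes 120 N, or if a joint passes its speed limit or range.

ROBOT

A 6-joint arm with a two-finger parallel gripper is mounted at the origin on the work surface. World frame = base frame: x ahead of the robot, y to its left, z up, the work surface at z = 0. Lengths are in mm, angles in rad, forces in N, time in s.
With the tool pointing down it reaches from about 275 to 1000 mm from the base axis. Payload 8.4 kg.
Tool frame: the origin (TCP) lies between the finger pads; the fingertips stand 17 mm ahead of it and the grasp point (between the pads) lies 2 mm behind it; z points along the fingers, y is the line along which they close (so a half turn about z gives the same grasp; the last joint's range is limited). The gripper opens to 85 mm and grips with 20 to 120 N. Pads are 22 mm wide; open, the fingers measure 114 mm over their backs; the gripper's body (76 mm by 85 mm) begins 54 mm behind the grasp point. The pads swing forward as they close: fully open they stand 13 mm farther back than shut.
Start: joints at [1.316, 0.353, 1.633, -0, 1.155, -0.002], TCP at [156.321, 605.138, 248.281] pointing down, gripper open.
Joint ranges: [-2.63, 2.63], [-0.92, 2.1], [0.06, 2.66], [-1.3, 4.44], [0, 2.69], [-3.02, 3.02]. Speed limits (rad/s): [2.22, 2.22, 2.79, 3.14, 3.14, 3.14].

INTERFACE

Orientations are given as [roll, pitch, yaw] about the fixed x, y, z axes, in that order (R = Rz(yaw) Ry(pitch) Rx(roll)).
In Python, from rig import sense, grab_frame, sign_off gives the robot as it stands. The module is installed in compiled form; this text tells all that it offers.
- The arm moves only by the tool send_rows, never from a script. Its argument "moves" is a list that holds one entry, the list of rows, each a list of 7 numbers: the shift along the world's x, y, z in m, then the turn, a rotation vector about the world's x, y, z in rad, then the opening, from -1 (shut) to 1 (fully open). In form: [[[dx, dy, dz, rx, ry, rz, jaw], ...]]. A call has 1 to 10 rows; each row shifts and turns the commanded pose from where the row before left it; what a row does not reach is not made up. A row lasts 1/10 s, in which the tool goes at most 50 mm and 8.59 degrees, less where a joint would pass 70% of its speed; a pose out of reach is approached as far as the arm can. A call with a gripper value outside its range is refused whole. The fingers move at their own pace and stop on an object; "grip_force" is the grip in N (left out, the last holds). Time passes only in rows, so rows that do not move let the fingers close. It gives the time, the measured TCP pose, the force, the opening and the grip force at its end, in the units of the state.
- sense(): the state, without advancing time (a new reading comes with each control period).
- grab_frame(name): name is "scene" or "top"; returns a dict with "img" (384x512x3 uint8, red, green, blue), "mtx" (3x3 intrinsics, pixels), "rvec" (rotation vector, rad) and "tvec" (3), from world to camera coordinates, as OpenCV has them. Camera axes: x right, y down, z forward; pixel columns grow to the right and rows downward; lengths in mm; the calibration is good to about 2 mm. A picture is of the moment at which its call begins. There is no depth.
- sign_off(): hands the job in; it is judged then, once.
The state is a dict: "clock": time; "qpos": joint angles; "qvel": joint speeds; "joint_efforts": joint torques, N m; "eef_pos": TCP position; "tcp_rot": TCP orientation; "contact_force": force on the tool from outside, world axes, zero at the start; "wrist_torque": the same for the moment, N m; "opening": opening from 0.0 (shut) to 1.0 (fully open); "grasp_force": force on a finger pad.
Only numpy, scipy, OpenCV 4.12 (cv2) and the standard library are available. Lean on these libraries where they do the work, as an engineer would, in place of code of your own. Each camera call takes 0.05 s, during which the arm holds its last target. There are 200 camera calls.

## Working session

There is one attempt and no reset: what is moved stays moved. The work goes in short steps, Python scripts to look and compute and a tool call to move; the robot and the scene stay as the last step left them, time stands still between calls to the robot, and variables do not carry over. Pictures are saved under pics/ and viewed, at most 10 in all, crops included, and the job is handed in when it is done.

Besides the shell and the picture viewer there is one more tool, called after "Request:" by a JSON object that holds its "fn" and its "kwargs", one argument or row to a line. send_rows: Moves the arm, as the interface text tells. Its arguments: {"type":"object","properties":{"moves":{"type":"array"},"grip_force":{"type":"number"}},"required":["moves"]}

```bash
mkdir -p pics
python3 - <<'E'
from rig import sense, grab_frame
import cv2,numpy as np
s=sense();print(s)
for n in("scene","top"):
    f=grab_frame(n);cv2.imwrite(f"pics/{n}0.png",f["img"][:,:,::-1]);np.savez(f"{n}0.npz",**f)
    R=cv2.Rodrigues(np.array(f["rvec"],float))[0];print(n,f["mtx"],-R.T@np.array(f["tvec"]).ravel())
E
```

```text
{'clock': 0.0, 'qpos': array([ 1.31556649e+00,  3.53663440e-01,  1.63414740e+00, -1.04893600e-05,
        1.15517804e+00, -2.40404861e-03]), 'qvel': array([ 1.24994868e-03, -4.67961799e-05,  6.31912672e-04,  1.62694800e-03,
       -4.50346447e-06,  6.99995315e-04]), 'joint_efforts': array([ 2.14698433e-03, -6.05237174e+01, -3.42072415e+01,  1.76456401e-04,
        9.32503841e-03, -4.22856954e-05]), 'eef_pos': array([156.22896934, 604.69037386, 247.54643161]), 'tcp_rot': array([-3.14019641e+00,  6.23384184e-06,  2.88877111e+00]), 'contact_force': array([-1.22485001, -0.05568553,  0.47031544]), 'wrist_torque': array([ 0.03420067, -0.03032667, -0.01035755]), 'grasp_force': 0.0, 'opening': 0.999759157071371}
scene [[395.89997464   0.         259.78286153]
 [  0.         395.89997464 190.30015964]
 [  0.           0.           1.        ]] [1057.78985317  635.63264841  934.76298323]
top [[482.02800211   0.         251.6047376 ]
 [  0.         482.02800211 187.1040343 ]
 [  0.           0.           1.        ]] [ 420.50498024   -3.34407202 1138.54046305]
```

View pics/scene0.png

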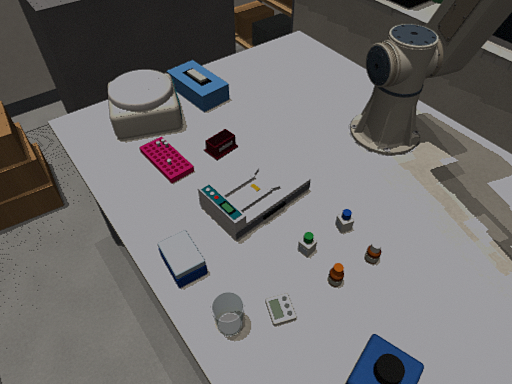

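View pics/top0.png

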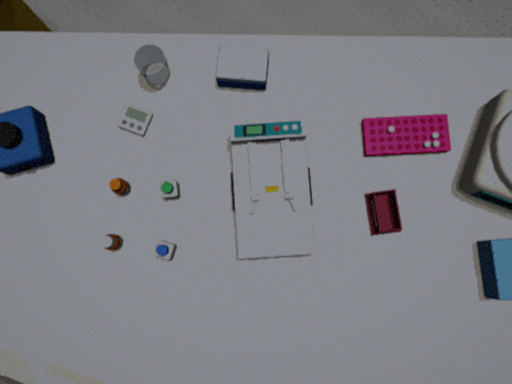

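The scene view shows the station in the middle, the carrier at (221,144), the blue cap at (347,215) and the orange cap at (338,269). In the top view the carrier is at (384,212), blue (162,251), orange (118,186), green (168,188), the white jar (112,242), and the catch (271,189).

```bash
cat > h.py <<'E'
import cv2,numpy as np
from rig import sense,grab_frame
def ray(f,uv):
    R=cv2.Rodrigues(np.array(f["rvec"],float))[0];t=np.array(f["tvec"],float).ravel()
    d=np.c_[np.atleast_2d(uv).astype(float),np.ones(len(np.atleast_2d(uv)))]@np.linalg.inv(f["mtx"]).T@R
    return -R.T@t,d
def cast(f,uv,z):
    c,d=ray(f,uv);return (c+d*((z-c[2])/d[:,2])[:,None])[:,:2]
def tri(fs,uvs):
    A=0;b=0
    for f,uv in zip(fs,uvs):
        c,d=ray(f,uv);d=d[0]/np.linalg.norm(d[0]);P=np.eye(3)-np.outer(d,d);A=A+P;b=b+P@c
    return np.linalg.solve(A,b)
def blobs(f,lo,hi,amin=15):
    h=cv2.cvtColor(f["img"],cv2.COLOR_RGB2HSV);m=cv2.inRange(h,np.array(lo),np.array(hi))
    n,l,s,c=cv2.connectedComponentsWithStats(m);return [(s[i,4],c[i].round(1),s[i,:4],(l==i)) for i in range(1,n) if s[i,4]>=amin]
def proj(f,p): return cv2.projectPoints(np.atleast_2d(p).astype(float),np.array(f["rvec"],float),np.array(f["tvec"],float),f["mtx"],None)[0][:,0]
E
python3 - <<'E'
from h import *
C=dict(blue=((108,120,60),(125,255,255)),green=((55,120,50),(80,255,255)),orange=((5,180,120),(16,255,255)),yellow=((20,140,120),(32,255,255)),wine=((168,120,25),(180,255,140)))
for n in("top","scene"):
    f=dict(np.load(n+"0.npz"))
    for k,(lo,hi) in C.items():
        z=dict(yellow=58,wine=50).get(k,65)
        for a,c,s,m in blobs(f,lo,hi):
            if a<1500: print(n,k,a,c,s,cast(f,c,z).round(0))
f=dict(np.load("top0.npz"))["img"][:,:,::-1]
a=cv2.resize(f[115:270,220:320],None,fx=5,fy=5,interpolation=cv2.INTER_CUBIC)[:600]
a=cv2.resize(f[115:270,225:415],None,fx=3.8,fy=3.8,interpolation=cv2.INTER_CUBIC);cv2.imwrite("pics/a.png",a)
E
```

```text
top blue 121 [ 27.5 118.9] [ 21 106  16  26] [[728. 550.]]
top blue 15 [ 19.2 111.3] [ 16 108   7   9] [[746. 571.]]
top blue 25 [ 14.5 115.8] [ 11 112   7   9] [[735. 581.]]
top blue 49 [  8.4 120.5] [  0 116  21  10] [[723. 594.]]
top blue 39 [ 27.  138.2] [ 23 131   9  15] [[682. 547.]]
top blue 35 [ 35.8 137.3] [ 33 130   6  14] [[684. 526.]]
top blue 50 [ 36.4 150.3] [ 30 145  12  13] [[654. 522.]]
top blue 98 [  8.1 154.6] [  0 147  19  16] [[642. 587.]]
top blue 42 [ 25.4 152.3] [ 19 147  15  12] [[649. 547.]]
top blue 16 [  6.6 164.6] [  3 162   9   6] [[619. 588.]]
top blue 85 [161.8 249.6] [156 245  12  11] [[434. 221.]]
top green 75 [255.  128.6] [246 125  17   9] [[714.  20.]]
top green 89 [166.7 187.3] [162 182  11  11] [[574. 217.]]
top orange 26 [113.2 184.3] [110 179   7  10] [[578. 339.]]
top yellow 54 [271.4 188.6] [266 186  12   6] [[577. -20.]]
top wine 37 [363.2 135.3] [362 121   3  32] [[ 707. -229.]]
top wine 15 [431.5 128. ] [430 126   4   5] [[ 727. -386.]]
top wine 16 [389.8 138.5] [388 137   5   5] [[ 700. -290.]]
top wine 15 [407.8 146.1] [406 144   5   5]
[... 729 characters left out ...]
 7] [[578. -17.]]
scene wine 71 [220.2 141.8] [207 134  27  14] [[ 545. -260.]]
scene wine 22 [167.1 146.5] [162 142  10   9] [[ 701. -345.]]
scene wine 39 [154.9 149.6] [149 144  13  12] [[ 741. -355.]]
scene wine 76 [221.  152.1] [205 145  32  14] [[ 571. -215.]]
scene wine 203 [170.9 171. ] [141 150  53  33] [[ 746. -235.]]
scene wine 21 [177.9 156.5] [175 154   7   6] [[ 696. -281.]]
scene wine 18 [163.7 158.2] [161 156   6   6] [[ 737. -301.]]
scene wine 20 [159.  161.3] [156 159   7   6] [[ 756. -296.]]
scene wine 21 [176.  162.4] [173 160   7   6] [[ 714. -260.]]
scene wine 22 [184.3 162.5] [181 160   8   6] [[ 693. -243.]]
scene wine 26 [173.5 167.6] [170 163   8   9] [[ 732. -243.]]
```

View pics/a.png

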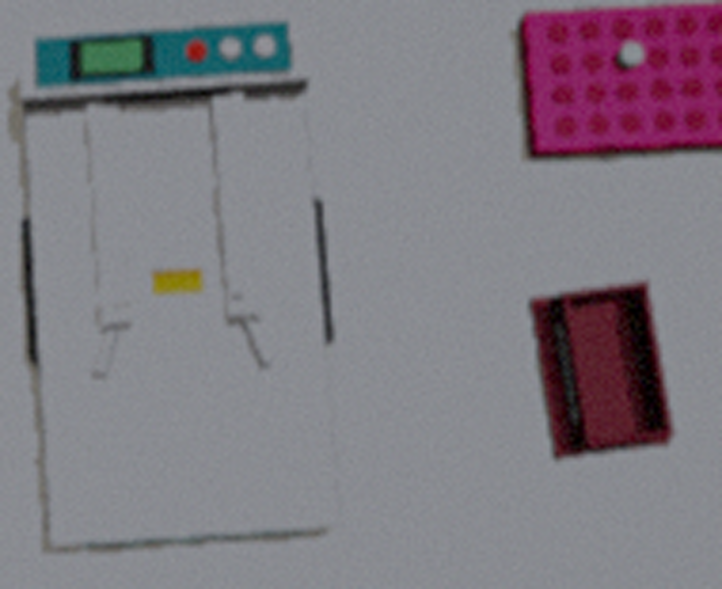

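The crop shows the station rotated a few degrees, with lip edges at about x 87→100 and 212→228, the yellow catch at (178,281), and the carrier quad at (530,298), (647,284), (670,438), (556,458).

Run:
```python
from h import *
f=dict(np.load("top0.npz"));I=f["img"]
cr=lambda p:np.array(p,float)/3.8+[225-.37,115-.37]
P=lambda nm,p,z:print(nm,[q.round(0).tolist() for q in cast(f,cr(p),z)])
P("deck left",[(22,108),(45,548)],55);P("deck right/bottom",[(330,530)],55);P("lips L",[(88,110),(99,315)],64);P("lips R",[(212,110),(228,315)],64)
P("mouth L,R",[(97,376),(266,368)],67);P("catch",[(178,281)],58)
# carrier outline
h=cv2.cvtColor(I,cv2.COLOR_RGB2HSV);roi=np.zeros(h.shape[:2],np.uint8);roi[180:245,355:412]=255
m=((h[...,2]<110)&(roi>0)).astype(np.uint8)
c=max(cv2.findContours(m,0,1)[0],key=cv2.contourArea);hl=cv2.convexHull(c)
q=cv2.approxPolyDP(hl,3,True)[:,0];print(q.tolist(),cv2.minAreaRect(c));print("z6",cast(f,q,6).round(0).tolist(),"z50",cast(f,q,50).round(0).tolist())
# deck edges: rows profile
b=cv2.resize(I[160:270,90:190],None,fx=5.4,fy=5.4,interpolation=cv2.INTER_CUBIC)
b=cv2.convertScaleAbs(b,alpha=1.5,beta=-60);cv2.imwrite("pics/b.png",b[:,:,::-1])
```

```text
deck left [[682.0, 76.0], [418.0, 55.0]]
deck right/bottom [[432.0, -112.0]]
lips L [[679.0, 36.0], [555.0, 26.0]]
lips R [[680.0, -38.0], [557.0, -50.0]]
mouth L,R [[518.0, 27.0], [525.0, -72.0]]
catch [[577.0, -20.0]]
[[394, 189], [401, 229], [371, 235], [364, 194]] ((382.6486511230469, 212.10812377929688), (43.253623962402344, 32.23226547241211), 81.02737426757812)
z6 [[590.0, -310.0], [496.0, -324.0], [480.0, -254.0], [576.0, -239.0]] z50 [[583.0, -298.0], [493.0, -312.0], [478.0, -245.0], [570.0, -230.0]]
```

View pics/b.png

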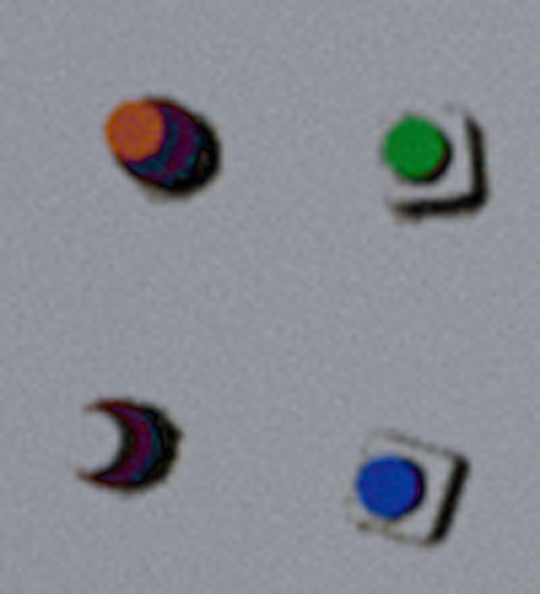

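The crop shows the orange cap at (136,131), green at (415,148), blue at (390,487) with its body turned about 0.34 rad clockwise, and the white jar at (110,445). Next I move to the carrier.

Run:
```python
from h import *
t=dict(np.load("top0.npz"));s=dict(np.load("scene0.npz"))
B=((105,110,50),(128,255,255));O=((3,150,90),(18,255,255))
def near(f,c,p): return min(blobs(f,*c),key=lambda b:np.hypot(*(b[1]-p)))
for n,c,pt,ps in(("blue",B,(162,250),(347,213)),("orange",O,(115,184),(338,268)),("yellow",((20,120,110),(34,255,255)),(271,189),(255,187)),("green",((50,100,40),(85,255,255)),(167,187),(308,236))):
    a=near(t,c,pt);b=near(s,c,ps);print(n,a[0],a[1],b[0],b[1],tri([t,s],[a[1],b[1]]).round(1),cast(t,a[1],70).round(1),cast(s,b[1],64).round(1))
# teal panel edges
a=near(t,((85,100,50),(100,255,255)),(268,130));m=(a[3]).astype(np.uint8)
m=cv2.morphologyEx(m,cv2.MORPH_CLOSE,np.ones((13,13)));c=max(cv2.findContours(m,0,1)[0],key=cv2.contourArea)
r=cv2.boxPoints(cv2.minAreaRect(c));print("teal",a[0],r.tolist(),cast(t,r,90).round(1).tolist())
```

```text
blue 102 [161.9 249.7] 49 [346.6 212.1] [432.9 220.9  67.9] [[433.9 219.4]] [[428.9 220. ]]
orange 87 [114.9 184. ] 69 [338.2 267.2] [577.8 335.5  67.3] [[578.4 333.6]] [[575.  335.3]]
yellow 59 [271.4 188.6] 32 [254.9 186.9] [576.8 -19.4  55.5] [[575.3 -19.7]] [[580.9 -12.5]]
green 96 [166.8 187.2] 58 [308.2 235.6] [573.3 217.   66.5] [[573.5 215.5]] [[571.  216.6]]
teal 496 [[234.25811767578125, 125.11878204345703], [299.907470703125, 120.64268493652344], [300.732666015625, 132.74551391601562], [235.08331298828125, 137.2216033935547]] [[714.5, 66.5], [727.5, -80.4], [699.7, -82.5], [686.7, 63.8]]
```

Request:
{"fn": "send_rows", "kwargs": {
  "moves": [
    [[0.019,-0.044,0,0,0,-0.137,1],[0.019,-0.044,0,0,0,-0.137,1],[0.019,-0.044,0,0,0,-0.137,1],[0.019,-0.044,0,0,0,-0.137,1],[0.019,-0.044,0,0,0,-0.137,1],[0.019,-0.044,0,0,0,-0.137,1],[0.019,-0.044,0,0,0,-0.137,1],[0.019,-0.044,0,0,0,-0.137,1],[0.019,-0.044,0,0,0,-0.137,1],[0.019,-0.044,0,0,0,-0.137,1]]
  ],
  "grip_force": 40
}}

```text
clock: 1.1
eef_pos: [346.5, 163.3, 248.3]
tcp_rot: [3.141, -0.0, 1.514]
contact_force: [1.7, 0.3, -0.2]
opening: 0.996
grasp_force: 0.0
```

Request:
{"fn": "send_rows", "kwargs": {
  "moves": [
    [[0.019,-0.044,0,0,0,-0.137,1],[0.019,-0.044,0,0,0,-0.137,1],[0.019,-0.044,0,0,0,-0.137,1],[0.019,-0.044,0,0,0,-0.137,1],[0.019,-0.044,0,0,0,-0.137,1],[0.019,-0.044,0,0,0,-0.137,1],[0.019,-0.044,0,0,0,-0.137,1],[0.019,-0.044,0,0,0,-0.137,1],[0.019,-0.044,-0.02,0,0,-0.137,1],[0.019,-0.044,-0.04,0,0,-0.137,1]]
  ]
}}

```text
clock: 2.1
eef_pos: [533.8, -267.7, 198.0]
tcp_rot: [3.139, -0.004, 0.142]
contact_force: [0.7, 0.7, -0.1]
opening: 0.999
grasp_force: 0.0
```

Request:
{"fn": "send_rows", "kwargs": {
  "moves": [
    [[-0.003,-0.0055,-0.03,0,0,0.006,1],[0,0,-0.04,0,0,0,1],[0,0,-0.04,0,0,0,1],[0,0,-0.025,0,0,0,1],[0,0,-0.016,0,0,0,1],[0,0,0,0,0,0,1]]
  ]
}}

```text
clock: 2.7
eef_pos: [527.5, -269.3, 43.9]
tcp_rot: [-3.139, 0.003, 0.155]
contact_force: [-0.5, -0.5, -0.6]
opening: 1.002
grasp_force: 0.0
```

Request:
{"fn": "send_rows", "kwargs": {
  "moves": [
    [[0,0,0,0,0,0,0],[0,0,0,0,0,0,-0.2],[0,0,0,0,0,0,-0.5],[0,0,0,0,0,0,-1],[0,0,0,0,0,0,-1],[0,0,0,0,0,0,-1]]
  ]
}}

```text
clock: 3.3
eef_pos: [530.8, -271.4, 48.5]
tcp_rot: [3.138, -0.004, 0.155]
contact_force: [0.5, -3.5, 5.9]
opening: 0.581
grasp_force: 41.7
```

Run:
```python
from h import *
for i in range(3):
    f=grab_frame("top");s=sense();print(s["eef_pos"].round(1),s["tcp_rot"].round(3),s["contact_force"].round(1),s["opening"].round(3),s["qvel"].round(3))
```

```text
Traceback (most recent call last):
AttributeError: 'float' object has no attribute 'round'
```

Run:
```python
from h import *
for i in range(3):
    f=grab_frame("top");s=sense();print(s["eef_pos"].round(1),s["tcp_rot"].round(3),s["contact_force"].round(1),s["opening"])
cv2.imwrite("pics/c.png",cv2.resize(f["img"][150:280,310:470,::-1],None,fx=4,fy=4,interpolation=cv2.INTER_CUBIC))
```

```text
[ 530.9 -271.4   48.5] [ 3.138 -0.004  0.155] [ 0.9 -3.9  6.9] 0.5885271832274415
[ 530.8 -271.4   48.5] [ 3.138 -0.004  0.155] [ 0.6 -4.9  7.1] 0.5848357594818712
[ 530.8 -271.4   48.5] [ 3.138 -0.004  0.155] [ 0.1 -4.1  7.4] 0.5862715927985134
```

View pics/c.png

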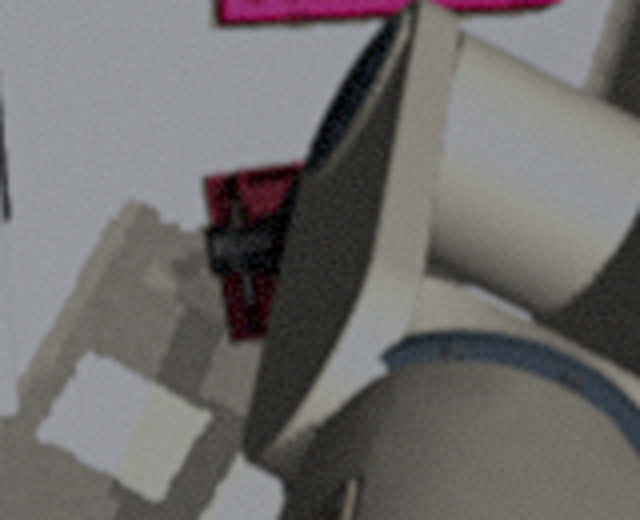

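The picture shows the carrier gripped across its width near its middle, with the visible finger at about (245,245). Next I lift it and carry it over the bare deck.

Request:
{"fn": "send_rows", "kwargs": {
  "moves": [
    [[0,0,0.02,0,0,0,-1],[0,0,0.03,0,0,0,-1],[0,0,0.03,0,0,0,-1],[-0.003,0.01,0.01,0,0,0,-1],[-0.008,0.03,0,0,0,-0.011,-1],[-0.01,0.04,0,0,0,-0.011,-1],[-0.01,0.04,0,0,0,-0.011,-1],[-0.01,0.04,0,0,0,-0.012,-1],[-0.01,0.04,0,0,0,-0.012,-1],[-0.008,0.03,0,0,0,-0.011,-1]]
  ],
  "grip_force": 60
}}

```text
clock: 4.5
eef_pos: [467.7, -37.4, 135.6]
tcp_rot: [-3.141, 0.001, 0.087]
contact_force: [0.0, 0.2, -3.2]
opening: 0.578
grasp_force: 67.0
```

Request:
{"fn": "send_rows", "kwargs": {
  "moves": [
    [[-0.004,0.012,0,0,0,0,-1],[0,0,0,0,0,0,-1],[0,0,0,0,0,0,-1],[0,0,0,0,0,0,-1]]
  ]
}}

```text
clock: 4.9
eef_pos: [466.2, -28.8, 136.0]
tcp_rot: [3.141, -0.0, 0.086]
contact_force: [-0.5, -0.9, -1.9]
opening: 0.578
grasp_force: 67.0
```

Run:
```python
from h import *
f=grab_frame("top");g=grab_frame("scene");s=sense();print(s["eef_pos"].round(1),s["tcp_rot"].round(3),s["contact_force"].round(1),s["opening"])
np.savez("t1.npz",**f)
a=cv2.resize(f["img"][115:275,210:340,::-1],None,fx=3,fy=3,interpolation=cv2.INTER_CUBIC)
b=cv2.resize(g["img"][120:280,170:300,::-1],None,fx=3,fy=3,interpolation=cv2.INTER_CUBIC)
cv2.imwrite("pics/d.png",np.hstack([a,b]))
```

```text
[466.2 -28.9 136. ] [ 3.141 -0.     0.086] [-0.2 -0.3 -3. ] 0.5794721627482518
```

View pics/d.png

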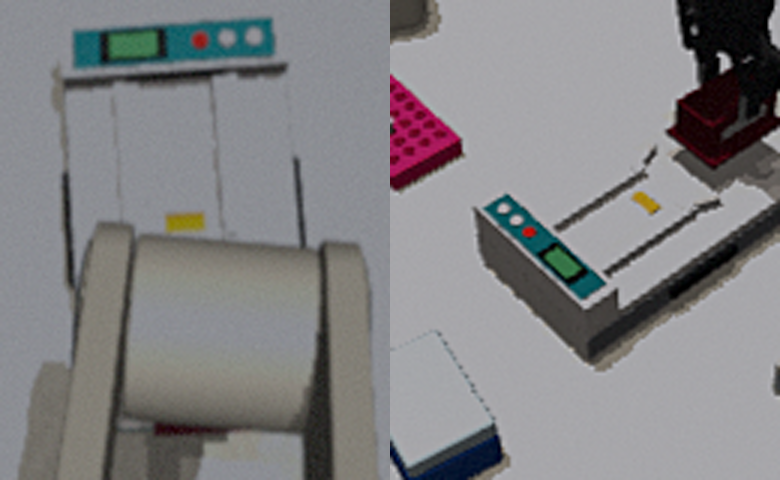

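The top crop has the carrier hidden by the forearm. The scene crop shows it held level above the bare deck at (725,125), in line with the rail. I lower it now.

Request:
{"fn": "send_rows", "kwargs": {
  "moves": [
    [[0,0,-0.015,0,0,0,-1],[0,0,-0.01,0,0,0,-1],[0,0,-0.004,0,0,0,-1],[0,0,-0.002,0,0,0,-1],[0,0,0,0,0,0,-1]]
  ]
}}

```text
clock: 5.5
eef_pos: [465.8, -28.1, 104.8]
tcp_rot: [-3.142, 0.0, 0.087]
contact_force: [0.3, 0.0, -2.9]
opening: 0.581
grasp_force: 67.0
```

Request:
{"fn": "send_rows", "kwargs": {
  "moves": [
    [[0.01,0.0009,0,0,0,0,-1],[0.01,0.0008,0,0,0,0,-1],[0.01,0.0009,0,0,0,0,-1],[0,0,0,0,0,0,-1]]
  ]
}}

```text
clock: 5.9
eef_pos: [498.3, -25.2, 105.4]
tcp_rot: [3.141, -0.002, 0.087]
contact_force: [0.3, 0.4, -3.0]
opening: 0.58
grasp_force: 67.0
```

Request:
{"fn": "send_rows", "kwargs": {
  "moves": [
    [[0.005,0.0004,0,0,0,0,-1],[0.005,0.0004,0,0,0,0,-1],[0,0,0,0,0,0,-1]]
  ]
}}

```text
clock: 6.2
eef_pos: [506.6, -24.5, 105.1]
tcp_rot: [3.142, -0.001, 0.087]
contact_force: [0.4, -0.7, -3.5]
opening: 0.581
grasp_force: 67.0
```

Request:
{"fn": "send_rows", "kwargs": {
  "moves": [
    [[0.005,0.0004,0,0,0,0,-1],[0.005,0.0004,0,0,0,0,-1],[0,0,0,0,0,0,-1]]
  ]
}}

```text
clock: 6.5
eef_pos: [516.8, -23.8, 105.1]
tcp_rot: [3.141, -0.001, 0.087]
contact_force: [0.0, -0.8, -3.4]
opening: 0.581
grasp_force: 67.0
```

Request:
{"fn": "send_rows", "kwargs": {
  "moves": [
    [[0.005,0,-0.0008,0,0,0,-1],[0.005,0,0,0,0,0,-1],[0,0,0,0,0,0,-1]]
  ]
}}

```text
clock: 6.8
eef_pos: [525.6, -23.7, 104.0]
tcp_rot: [-3.141, 0.001, 0.087]
contact_force: [-2.8, -0.3, -0.7]
opening: 0.585
grasp_force: 67.2
```

Request:
{"fn": "send_rows", "kwargs": {
  "moves": [
    [[0.005,0.0004,0,0,0,0,-1],[0.005,0.0004,0,0,0,0,-1],[0,0,0,0,0,0,-1]]
  ]
}}

```text
clock: 7.1
eef_pos: [536.7, -22.8, 104.3]
tcp_rot: [-3.142, -0.001, 0.087]
contact_force: [-0.1, 1.2, -1.0]
opening: 0.582
grasp_force: 67.2
```

Request:
{"fn": "send_rows", "kwargs": {
  "moves": [
    [[0.005,0.0004,0,0,0,0,-1],[0.005,0.0004,0,0,0,0,-1],[0,0,0,0,0,0,-1]]
  ]
}}

```text
clock: 7.4
eef_pos: [546.8, -22.0, 104.2]
tcp_rot: [-3.141, -0.001, 0.087]
contact_force: [1.1, 1.3, -1.6]
opening: 0.582
grasp_force: 67.2
```

Request:
{"fn": "send_rows", "kwargs": {
  "moves": [
    [[0.006,0.0005,0,0,0,0,-1],[0.006,0.0005,0,0,0,0,-1],[0.006,0.0005,0,0,0,0,-1],[0.006,0.0005,0,0,0,0,-1],[0.006,0.0006,0,0,0,0,-1],[0,0,0,0,0,0,-1]]
  ]
}}

```text
clock: 8.0
eef_pos: [577.0, -19.3, 104.2]
tcp_rot: [-3.141, -0.001, 0.087]
contact_force: [0.0, 2.3, -1.6]
opening: 0.585
grasp_force: 67.2
```

Request:
{"fn": "send_rows", "kwargs": {
  "moves": [
    [[0.006,0.0005,0,0,0,0,-1],[0.006,0.0005,0,0,0,0,-1],[0.006,0.0005,0,0,0,0,-1],[0.006,0.0005,0,0,0,0,-1],[0.006,0.0006,0,0,0,0,-1],[0,0,0,0,0,0,-1]]
  ]
}}

```text
clock: 8.6
eef_pos: [606.2, -16.7, 104.2]
tcp_rot: [-3.141, 0.0, 0.087]
contact_force: [-2.2, 2.5, 0.2]
opening: 0.58
grasp_force: 67.3
```

Request:
{"fn": "send_rows", "kwargs": {
  "moves": [
    [[0.006,0.0005,0,0,0,0,-1],[0.006,0.0005,0,0,0,0,-1],[0.003,0.0003,0,0,0,0,-1],[0,0,0,0,0,0,-1]]
  ]
}}

```text
clock: 9.0
eef_pos: [620.6, -15.5, 104.2]
tcp_rot: [-3.141, 0.001, 0.087]
contact_force: [-4.1, 3.0, 3.2]
opening: 0.58
grasp_force: 67.6
```

Request:
{"fn": "send_rows", "kwargs": {
  "moves": [
    [[0.004,0.0003,0,0,0,0,-1],[0.004,0.0003,0,0,0,0,-1],[0,0,0,0,0,0,-1]]
  ]
}}

```text
clock: 9.3
eef_pos: [628.8, -14.7, 104.2]
tcp_rot: [-3.141, 0.0, 0.087]
contact_force: [-3.8, 4.1, 1.0]
opening: 0.58
grasp_force: 67.3
```

Request:
{"fn": "send_rows", "kwargs": {
  "moves": [
    [[0.002,0.0002,0,0,0,0,-1],[0,0,0,0,0,0,-1]]
  ]
}}

```text
clock: 9.5
eef_pos: [630.6, -14.6, 104.1]
tcp_rot: [-3.141, 0.001, 0.087]
contact_force: [-3.7, 3.2, 0.7]
opening: 0.579
grasp_force: 67.3
```

Request:
{"fn": "send_rows", "kwargs": {
  "moves": [
    [[0.002,0.0002,0,0,0,0,-1],[0,0,0,0,0,0,-1]]
  ]
}}

```text
clock: 9.7
eef_pos: [632.3, -14.4, 104.0]
tcp_rot: [-3.141, 0.001, 0.087]
contact_force: [-5.9, 3.8, -0.1]
opening: 0.581
grasp_force: 67.5
```

Request:
{"fn": "send_rows", "kwargs": {
  "moves": [
    [[0.0015,0.0001,0,0,0,0,-1],[0,0,0,0,0,0,-1]]
  ]
}}

```text
clock: 9.9
eef_pos: [633.6, -14.3, 104.0]
tcp_rot: [-3.141, 0.002, 0.087]
contact_force: [-5.2, 3.6, 2.8]
opening: 0.576
grasp_force: 67.6
```

Request:
{"fn": "send_rows", "kwargs": {
  "moves": [
    [[0.0015,0.0001,0,0,0,0,-1],[0,0,0,0,0,0,-1]]
  ]
}}

```text
clock: 10.1
eef_pos: [634.0, -14.3, 104.0]
tcp_rot: [-3.141, 0.004, 0.087]
contact_force: [-9.4, 2.7, 6.4]
opening: 0.578
grasp_force: 68.1
```

Request:
{"fn": "send_rows", "kwargs": {
  "moves": [
    [[0.0015,0.0001,0,0,0,0,-1],[0,0,0,0,0,0,-1]]
  ]
}}

```text
clock: 10.3
eef_pos: [634.1, -14.3, 104.1]
tcp_rot: [-3.141, 0.007, 0.087]
contact_force: [-15.3, 3.0, 12.0]
opening: 0.579
grasp_force: 68.8
```

Request:
{"fn": "send_rows", "kwargs": {
  "moves": [
    [[0.0015,0.0001,0,0,0,0,-1],[0,0,0,0,0,0,-1]]
  ]
}}

```text
clock: 10.5
eef_pos: [634.2, -14.3, 104.1]
tcp_rot: [-3.141, 0.01, 0.087]
contact_force: [-21.9, 1.9, 17.1]
opening: 0.574
grasp_force: 69.4
```

Against the stop. A gentle pull back will show whether the catch holds.

Request:
{"fn": "send_rows", "kwargs": {
  "moves": [
    [[-0.003,-0.0003,0,0,0,0,-1],[-0.003,-0.0003,0,0,0,0,-1],[0,0,0,0,0,0,-1]]
  ]
}}

```text
clock: 10.8
eef_pos: [633.3, -14.4, 104.2]
tcp_rot: [-3.141, -0.002, 0.087]
contact_force: [-1.2, 4.7, -1.2]
opening: 0.574
grasp_force: 67.2
```

Request:
{"fn": "send_rows", "kwargs": {
  "moves": [
    [[-0.002,-0.0002,0,0,0,0,-1],[0,0,0,0,0,0,-1]]
  ]
}}

```text
clock: 11.0
eef_pos: [632.2, -14.5, 104.4]
tcp_rot: [-3.141, -0.003, 0.087]
contact_force: [1.1, 4.9, -3.6]
opening: 0.58
grasp_force: 67.0
```

Request:
{"fn": "send_rows", "kwargs": {
  "moves": [
    [[-0.001,-0.0001,0,0,0,0,-1],[0,0,0,0,0,0,-1]]
  ]
}}

```text
clock: 11.2
eef_pos: [631.6, -14.6, 104.5]
tcp_rot: [-3.141, -0.004, 0.087]
contact_force: [2.0, 5.9, -2.6]
opening: 0.578
grasp_force: 66.9
```

Request:
{"fn": "send_rows", "kwargs": {
  "moves": [
    [[-0.0015,-0.0001,0,0,0,0,-1],[0,0,0,0,0,0,-1]]
  ]
}}

```text
clock: 11.4
eef_pos: [630.2, -14.7, 104.6]
tcp_rot: [-3.141, -0.004, 0.087]
contact_force: [2.8, 5.9, -2.6]
opening: 0.58
grasp_force: 67.0
```

Request:
{"fn": "send_rows", "kwargs": {
  "moves": [
    [[0.003,0.0003,0,0,0,0,-1],[0.003,0.0002,0,0,0,0,-1],[0.002,0,0,0,0,0,-1],[0,0,0,0,0,0,-1],[0,0,0,0,0,0,-1]]
  ]
}}

```text
clock: 11.9
eef_pos: [634.1, -14.3, 104.1]
tcp_rot: [-3.141, 0.005, 0.087]
contact_force: [-12.0, 4.7, 8.6]
opening: 0.585
grasp_force: 68.3
```

Request:
{"fn": "send_rows", "kwargs": {
  "moves": [
    [[-0.001,0,0,0,0,0,0.6],[0,0,0,0,0,0,0.6],[0,0,0,0,0,0,0.6],[0,0,0.02,0,0,0,0.6],[0,0,0.04,0,0,0,0.6],[-0.02,0.02,0.04,0,0,-0.05,0.6],[-0.025,0.04,0.03,0,0,-0.1,0.6],[-0.025,0.04,0,0,0,-0.1,0.6],[-0.03,0.035,0,0,0,-0.1,0.6],[-0.03,0.035,0,0,0,-0.05,0.6]]
  ]
}}

```text
clock: 12.9
eef_pos: [507.5, 152.1, 231.6]
tcp_rot: [-3.141, -0.002, -0.317]
contact_force: [0.5, 0.5, 0.1]
opening: 0.804
grasp_force: 0.0
```

Request:
{"fn": "send_rows", "kwargs": {
  "moves": [
    [[-0.03,0.035,0,0,0,0,0.6],[-0.03,0.03,0,0,0,0,0.6],[0,0,0,0,0,0,0.6],[0,0,0,0,0,0,0.6]]
  ]
}}

```text
clock: 13.3
eef_pos: [448.1, 216.7, 231.5]
tcp_rot: [-3.141, -0.001, -0.311]
contact_force: [0.5, -0.2, -0.8]
opening: 0.801
grasp_force: 0.0
```

Run:
```python
from h import *
f=grab_frame("top");g=grab_frame("scene");s=sense();print(s["eef_pos"].round(1),s["tcp_rot"].round(3),s["contact_force"].round(1),s["opening"])
np.savez("t2.npz",**f)
a=cv2.resize(f["img"][115:235,225:320,::-1],None,fx=4.2,fy=4.2,interpolation=cv2.INTER_CUBIC)
b=cv2.resize(g["img"][120:240,190:285,::-1],None,fx=4.2,fy=4.2,interpolation=cv2.INTER_CUBIC)
cv2.imwrite("pics/e.png",np.hstack([a,b]))
for b in blobs(f,(20,120,100),(34,255,255),4): print(b[:3], cast(f,b[1],58).round(1))
```

```text
[448.9 215.7 231.3] [-3.141e+00 -1.000e-03 -3.130e-01] [ 0.5 -0.2  0.1] 0.8014626671790381
(np.int32(66), array([271.4, 188.4]), array([266, 185,  12,   7], dtype=int32)) [[577.5 -19.9]]
```

View pics/e.png

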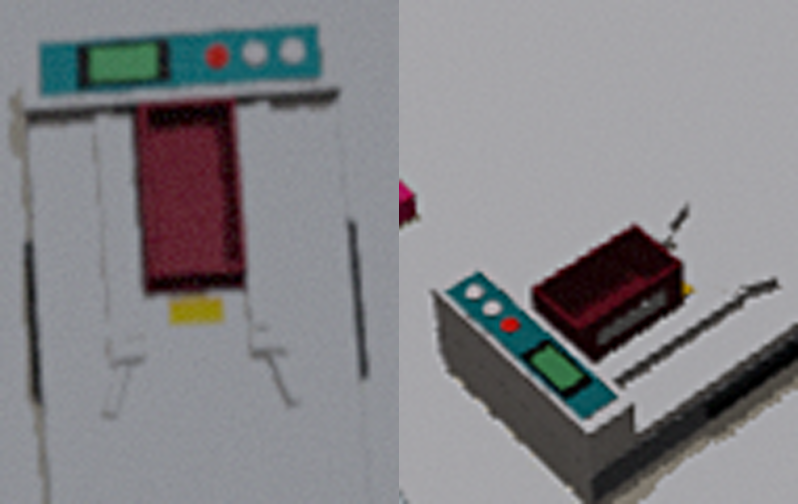

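The top crop shows the carrier home against the stop, with the whole yellow catch visible behind it at (196,310). In the scene crop the catch shows at (688,290). Now the blue bottle.

Request:
{"fn": "send_rows", "kwargs": {
  "moves": [
    [[-0.016,0.0045,-0.04,0,0,0,0.6],[0,0,-0.045,0,0,0,0.6],[0,0,-0.04,0,0,0,0.6],[0,0,-0.02,0,0,0,0.6],[0,0,-0.01,0,0,0,0.6],[0,0,0,0,0,0,0.6],[0,0,0,0,0,0,0.6]]
  ],
  "grip_force": 25
}}

```text
clock: 14.1
eef_pos: [433.1, 220.5, 76.8]
tcp_rot: [-3.141, -0.001, -0.314]
contact_force: [0.0, -0.2, 0.2]
opening: 0.801
grasp_force: 0.0
```

Request:
{"fn": "send_rows", "kwargs": {
  "moves": [
    [[0,0,-0.01,0,0,0,0.2],[0,0,0,0,0,0,-0.2],[0,0,0,0,0,0,-0.4],[0,0,0,0,0,0,-1],[0,0,0,0,0,0,-1],[0,0,0,0,0,0,-1]]
  ]
}}

```text
clock: 14.7
eef_pos: [432.1, 220.6, 66.3]
tcp_rot: [-3.141, -0.0, -0.313]
contact_force: [-0.2, 0.0, 1.0]
opening: 0.293
grasp_force: 25.7
```

Request:
{"fn": "send_rows", "kwargs": {
  "moves": [
    [[0,0,0.03,0,0,0,-1],[0,0,0.045,0,0,0,-1],[0,0,0.045,0,0,0,-1],[0.02,-0.015,0.01,0,0,0.04,-1],[0.03,-0.03,0,0,0,0.06,-1],[0.035,-0.035,0,0,0,0.06,-1],[0.035,-0.035,0,0,0,0.06,-1],[0.035,-0.035,0,0,0,0.06,-1],[0.03,-0.035,0,0,0,0.06,-1],[0.02,-0.03,0,0,0,0.06,-1]]
  ]
}}

```text
clock: 15.7
eef_pos: [638.7, 3.4, 195.9]
tcp_rot: [3.141, -0.001, 0.089]
contact_force: [0.2, 0.5, -0.9]
opening: 0.291
grasp_force: 25.7
```

Run:
```python
from h import *
f=dict(np.load("t2.npz"));h=cv2.cvtColor(f["img"],cv2.COLOR_RGB2HSV)
m=cv2.inRange(h,np.array((165,80,0)),np.array((180,255,150)))|cv2.inRange(h,np.array((0,0,0)),np.array((180,255,60)))
k=np.zeros_like(m);k[141:186,254:287]=255
c=max(cv2.findContours(cv2.morphologyEx(m&k,cv2.MORPH_CLOSE,np.ones((5,5))),0,1)[0],key=cv2.contourArea)
r=cv2.boxPoints(cv2.minAreaRect(c));print(r.round(1).tolist())
p=np.array([(137,103),(236,98),(245,288),(147,293)])/4.2+[224.6,114.6]
q=cast(f,p,105);print(q.round(1).tolist(),q.mean(0));print(cast(f,r,105).round(1).tolist(),cast(f,r,105).mean(0))
print(sense()["eef_pos"],sense()["tcp_rot"])
```

```text
[[254.0, 141.0], [280.20001220703125, 139.10000610351562], [283.29998779296875, 182.8000030517578], [257.1000061035156, 184.60000610351562]]
[[679.5, 14.0], [683.2, -37.8], [582.6, -43.9], [579.0, 6.6]] [631.06330497 -15.28869567]
[[675.1, 21.0], [680.4, -36.4], [583.5, -44.7], [578.3, 11.9]] [629.3387207  -12.03922423]
[638.67527798   3.39409597 195.8846574 ] [ 3.14135991e+00 -6.19468897e-04  8.86096942e-02]
```

Request:
{"fn": "send_rows", "kwargs": {
  "moves": [
    [[0.0155,-0.016,0,0,0,-0.002,-1],[0,0,-0.01,0,0,0,-1],[0,0,0,0,0,0,-1],[0,0,0,0,0,0,-1]]
  ]
}}

```text
clock: 16.1
eef_pos: [651.3, -9.7, 185.3]
tcp_rot: [-3.141, 0.002, 0.085]
contact_force: [-0.2, -0.1, -1.5]
opening: 0.291
grasp_force: 25.7
```

Run:
```python
from h import *
g=grab_frame("scene");f=grab_frame("top");s=sense();print(s["eef_pos"].round(1),s["tcp_rot"].round(3))
a=cv2.resize(g["img"][100:220,180:300,::-1],None,fx=4,fy=4,interpolation=cv2.INTER_CUBIC)
b=cv2.resize(f["img"][100:220,220:300,::-1],None,fx=4,fy=4,interpolation=cv2.INTER_CUBIC)
cv2.imwrite("pics/f.png",np.hstack([a,b]))
```

```text
[651.9  -9.5 186.1] [-3.141  0.     0.086]
```

View pics/f.png

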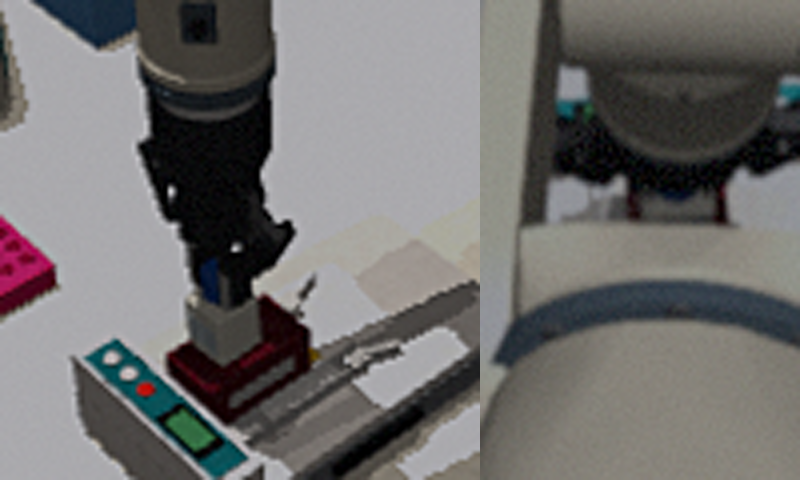

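The view shows the bottle hanging upright above the far half of the carrier at (225,330), and square to it. I'll correct by 3 mm and lower.

Request:
{"fn": "send_rows", "kwargs": {
  "moves": [
    [[0.0025,-0.003,-0.005,0,0,0,-1],[0,0,-0.005,0,0,0,-1],[0,0,0,0,0,0,-1],[0,0,-0.005,0,0,0,-1],[0,0,-0.005,0,0,0,-1],[0,0,-0.005,0,0,0,-1],[0,0,0,0,0,0,-1]]
  ]
}}

```text
clock: 16.9
eef_pos: [654.4, -13.5, 159.9]
tcp_rot: [-3.141, 0.002, 0.085]
contact_force: [-0.2, -0.3, -1.1]
opening: 0.296
grasp_force: 25.7
```

Request:
{"fn": "send_rows", "kwargs": {
  "moves": [
    [[0,0,-0.008,0,0,0,-1],[0,0,-0.008,0,0,0,-1],[0,0,-0.008,0,0,0,-1],[0,0,0,0,0,0,-1]]
  ]
}}

```text
clock: 17.3
eef_pos: [654.0, -13.5, 135.3]
tcp_rot: [-3.141, 0.003, 0.085]
contact_force: [0.0, 0.3, -0.9]
opening: 0.298
grasp_force: 25.7
```

Request:
{"fn": "send_rows", "kwargs": {
  "moves": [
    [[0,0,-0.004,0,0,0,-1],[0,0,-0.003,0,0,0,-1],[0,0,0,0,0,0,-1]]
  ]
}}

```text
clock: 17.6
eef_pos: [654.8, -13.5, 129.7]
tcp_rot: [-3.142, 0.0, 0.085]
contact_force: [0.8, -0.1, -1.4]
opening: 0.293
grasp_force: 25.7
```

Request:
{"fn": "send_rows", "kwargs": {
  "moves": [
    [[0,0,-0.0025,0,0,0,-1],[0,0,0,0,0,0,-1],[0,0,0,0,0,0,-0.2],[0,0,0,0,0,0,-0.1],[0,0,0,0,0,0,0],[0,0,0,0,0,0,0]]
  ]
}}

```text
clock: 18.2
eef_pos: [655.0, -13.5, 127.7]
tcp_rot: [3.142, -0.0, 0.085]
contact_force: [0.1, 0.2, -0.5]
opening: 0.502
grasp_force: 0.0
```

Request:
{"fn": "send_rows", "kwargs": {
  "moves": [
    [[0,0,0.02,0,0,0,0],[0,0,0.04,0,0,0,0],[0,0,0.03,0,0,0,0],[-0.01,0.04,0,0,0,0,0.6],[-0.01,0.045,0,0,0,0,0.6],[-0.01,0.048,0,0,0,0,0.6],[-0.01,0.048,0,0,0,0,0.6],[-0.01,0.048,0,0,0,0,0.6],[-0.01,0.048,0,0,0,0,0.6],[-0.01,0.042,0,0,0,0,0.6]]
  ]
}}

```text
clock: 19.2
eef_pos: [584.3, 307.8, 217.7]
tcp_rot: [-3.141, -0.0, 0.085]
contact_force: [0.8, -0.0, -0.6]
opening: 0.798
grasp_force: 0.0
```

Request:
{"fn": "send_rows", "kwargs": {
  "moves": [
    [[-0.007,0.03,0,0,0,0,0.6],[0,0,0,0,0,0,0.6],[0,0,0,0,0,0,0.6]]
  ]
}}

```text
clock: 19.5
eef_pos: [577.6, 336.0, 217.4]
tcp_rot: [3.141, 0.0, 0.087]
contact_force: [0.1, -0.5, -0.5]
opening: 0.799
grasp_force: 0.0
```

Run:
```python
from h import *
f=grab_frame("top");g=grab_frame("scene");s=sense();print(s["eef_pos"].round(1),s["tcp_rot"].round(3))
a=cv2.resize(f["img"][115:235,225:320,::-1],None,fx=4.2,fy=4.2,interpolation=cv2.INTER_CUBIC)
b=cv2.resize(g["img"][120:240,190:285,::-1],None,fx=4.2,fy=4.2,interpolation=cv2.INTER_CUBIC)
cv2.imwrite("pics/g.png",np.hstack([a,b]))
for c in ((20,120,100),(34,255,255)),((105,110,50),(128,255,255)):
  for F in(f,g):
    for b in blobs(F,*c,4):
      if 180<b[1][0]<300: print(b[:2], cast(F,b[1],131).round(1),cast(F,b[1],58).round(1))
```

```text
[578.1 334.6 217.4] [3.141 0.    0.084]
(np.int32(64), array([271.4, 188.5])) [[566.7 -18.8]] [[577.3 -19.9]]
(np.int32(4), array([258.5, 188.5])) [[613.2  48.1]] [[572.8  -5.3]]
(np.int32(6), array([264.3,  83.3])) [[798.2   0.9]] [[825.5   1.2]]
(np.int32(113), array([269.5, 147.5])) [[655.1 -13.1]] [[672.1 -13.8]]
(np.int32(18), array([186.8,  63.2])) [[ 444.2 -641.9]] [[ 388.5 -757.9]]
(np.int32(8), array([198.5,  65.1])) [[ 414.9 -603.5]] [[ 356.5 -716.1]]
(np.int32(8), array([184.5,  69.2])) [[ 472.9 -609.2]] [[ 419.8 -722.2]]
(np.int32(4), array([193.5,  66.8])) [[ 436.7 -604.1]] [[ 380.3 -716.7]]
(np.int32(8), array([197.5,  69.5])) [[ 434.2 -578.5]] [[ 377.6 -688.8]]
(np.int32(9), array([182.2,  74.7])) [[ 498.8 -580.7]] [[ 448.  -691.1]]
(np.int32(5), array([202. ,  72.6])) [[ 431.8 -549.9]] [[ 374.9 -657.6]]
(np.int32(11), array([206.5,  75.3])) [[ 427.9 -524.2]] [[ 370.7 -629.5]]
(np.int32(4), array([215.5,  77.5])) [[ 408.9 -492. ]] [[ 350.  -594.4]]
(np.int32(18), array([209.7,  81.8])) [[ 441.3 -480.3]] [[ 385.4 -581.6]]
(np.int32(11), array([191.4,  81.5])) [[ 494.2 -521. ]] [[ 443.  -626.1]]
(np.int32(7), array([215. ,  82.9])) [[ 429.6 -462.9]] [[ 372.6 -562.6]]
(np.int32(6), array([220.2,  81. ])) [[ 407.6 -462.2]] [[ 348.5 -562. ]]
(np.int32(419), array([203.2,  97.4])) [[ 511.4 -410.5]] [[ 461.7 -505.5]]
(np.int32(5), array([224.8,  84.6])) [[ 406.9 -432.8]] [[ 347.8 -529.8]]
(np.int32(4), array([219.2,  85.5])) [[ 426.4 -439.8]] [[ 369.1 -537.5]]
(np.int32(4), array([190.2,  88. ])) [[ 518.8 -487.2]] [[ 469.8 -589.2]]
(np.int32(4), array([210.5,  91.8])) [[ 472.8 -424.5]] [[ 419.7 -520.8]]
(np.int32(51), array([234. , 182.8])) [[655.3  -9.7]] [[618.8 -68.3]]
(np.int32(53), array([189. , 273.5])) [[900.3 166. ]] [[886.  123.4]]
```

View pics/g.png

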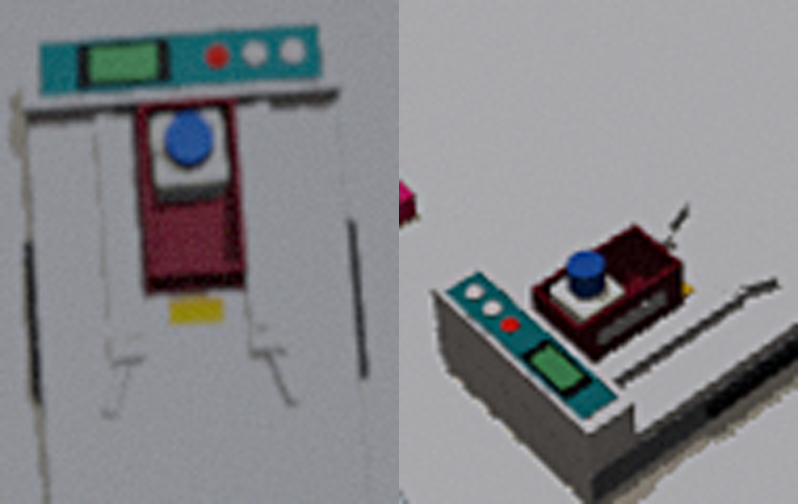

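The blue bottle stands square in the far half, cap at (189,137), and the catch is still fully visible at (196,310). Now the orange jar.

Request:
{"fn": "send_rows", "kwargs": {
  "moves": [
    [[0,0.001,-0.04,0,0,0,0.6],[0,0,-0.045,0,0,0,0.6],[0,0,-0.035,0,0,0,0.6],[0,0,-0.02,0,0,0,0.6],[0,0,0,0,0,0,0.6],[0,0,-0.011,0,0,0,0.3],[0,0,0,0,0,0,0],[0,0,0,0,0,0,-0.3],[0,0,0,0,0,0,-1],[0,0,0,0,0,0,-1]]
  ]
}}

```text
clock: 20.6
eef_pos: [578.7, 336.9, 67.8]
tcp_rot: [-3.141, -0.002, 0.085]
contact_force: [-0.0, -0.4, 4.5]
opening: 0.291
grasp_force: 25.0
```

Request:
{"fn": "send_rows", "kwargs": {
  "moves": [
    [[0,0,0,0,0,0,-1],[0,0,0,0,0,0,-1]]
  ]
}}

```text
clock: 20.8
eef_pos: [578.7, 336.9, 67.7]
tcp_rot: [-3.141, -0.002, 0.085]
contact_force: [0.3, -0.7, 6.8]
opening: 0.288
grasp_force: 25.1
```

Request:
{"fn": "send_rows", "kwargs": {
  "moves": [
    [[0,0,0.03,0,0,0,-1],[0,0,0.045,0,0,0,-1],[0,0,0.045,0,0,0,-1],[0.003,-0.025,0.012,0,0,0,-1],[0.005,-0.048,0,0,0,0,-1],[0.005,-0.048,0,0,0,0,-1],[0.005,-0.048,0,0,0,0,-1],[0.005,-0.048,0,0,0,0,-1],[0.005,-0.048,0,0,0,0,-1],[0.003,-0.045,0,0,0,0,-1]]
  ]
}}

```text
clock: 21.8
eef_pos: [608.9, 24.5, 198.8]
tcp_rot: [3.142, -0.0, 0.085]
contact_force: [0.4, 0.2, -1.1]
opening: 0.292
grasp_force: 25.0
```

Request:
{"fn": "send_rows", "kwargs": {
  "moves": [
    [[0.002,-0.035,0,0,0,0,-1],[0,-0.008,0,0,0,0,-1],[0,0,0,0,0,0,-1],[0,0,0,0,0,0,-1],[0,0,0,0,0,0,-1]]
  ]
}}

```text
clock: 22.3
eef_pos: [610.9, -15.0, 198.5]
tcp_rot: [-3.141, 0.0, 0.086]
contact_force: [-0.2, 0.0, -0.7]
opening: 0.291
grasp_force: 25.0
```

Request:
{"fn": "send_rows", "kwargs": {
  "moves": [
    [[0.001,-0.0015,-0.012,0,0,0,-1],[0,0,-0.01,0,0,0,-1],[0,0,0,0,0,0,-1],[0,0,-0.005,0,0,0,-1],[0,0,-0.005,0,0,0,-1],[0,0,-0.005,0,0,0,-1],[0,0,0,0,0,0,-1]]
  ]
}}

```text
clock: 23.0
eef_pos: [611.9, -18.0, 160.9]
tcp_rot: [-3.142, 0.0, 0.085]
contact_force: [0.9, 0.0, -1.4]
opening: 0.291
grasp_force: 25.1
```

Request:
{"fn": "send_rows", "kwargs": {
  "moves": [
    [[0,0,-0.008,0,0,0,-1],[0,0,-0.008,0,0,0,-1],[0,0,-0.007,0,0,0,-1],[0,0,-0.003,0,0,0,-1],[0,0,0,0,0,0,-1]]
  ]
}}

```text
clock: 23.5
eef_pos: [611.9, -18.0, 134.9]
tcp_rot: [-3.142, 0.0, 0.085]
contact_force: [1.9, -0.1, -2.2]
opening: 0.291
grasp_force: 25.0
```

Request:
{"fn": "send_rows", "kwargs": {
  "moves": [
    [[0,0.0008,-0.004,0,0,0,-1],[0,0,-0.002,0,0,0,-1],[0,0,0,0,0,0,-1]]
  ]
}}

```text
clock: 23.8
eef_pos: [611.9, -17.1, 129.3]
tcp_rot: [-3.142, 0.0, 0.085]
contact_force: [1.6, 0.5, -1.5]
opening: 0.295
grasp_force: 25.0
```

Request:
{"fn": "send_rows", "kwargs": {
  "moves": [
    [[0,0,-0.0005,0,0,0,-0.3],[0,0,0,0,0,0,-0.2],[0,0,0,0,0,0,-0.1],[0,0,0,0,0,0,0],[0,0,0,0,0,0,0]]
  ]
}}

```text
clock: 24.3
eef_pos: [611.9, -17.2, 129.0]
tcp_rot: [-3.142, 0.0, 0.085]
contact_force: [-0.3, -0.5, 0.6]
opening: 0.5
grasp_force: 0.0
```

Request:
{"fn": "send_rows", "kwargs": {
  "moves": [
    [[0,0,0.02,0,0,0,0],[0,0,0.04,0,0,0,0],[0,0,0.03,0,0,0,0],[-0.03,-0.03,0,0,0,0,0],[-0.03,-0.03,0,0,0,0,-1],[-0.04,-0.03,0,0,0,0,-1],[-0.04,-0.03,0,0,0,0,-1],[-0.04,-0.03,0,0,0,0,-1],[-0.04,0,0,0,0,0,-1],[0,0,0,0,0,0,-1]]
  ]
}}

```text
clock: 25.3
eef_pos: [387.0, -167.1, 218.5]
tcp_rot: [-3.14, 0.003, 0.082]
contact_force: [-0.1, 0.9, -0.4]
opening: 0.001
grasp_force: 0.0
```

Run:
```python
from h import *
f=grab_frame("top");g=grab_frame("scene");s=sense();print(s["eef_pos"].round(1),s["tcp_rot"].round(3))
a=cv2.resize(f["img"][115:235,225:320,::-1],None,fx=4.2,fy=4.2,interpolation=cv2.INTER_CUBIC)
b=cv2.resize(g["img"][120:240,190:285,::-1],None,fx=4.2,fy=4.2,interpolation=cv2.INTER_CUBIC)
cv2.imwrite("pics/i.png",np.hstack([a,b]))
```

```text
[ 391.7 -167.5  219.5] [ 3.141e+00 -1.000e-03  8.300e-02]
```

View pics/i.png

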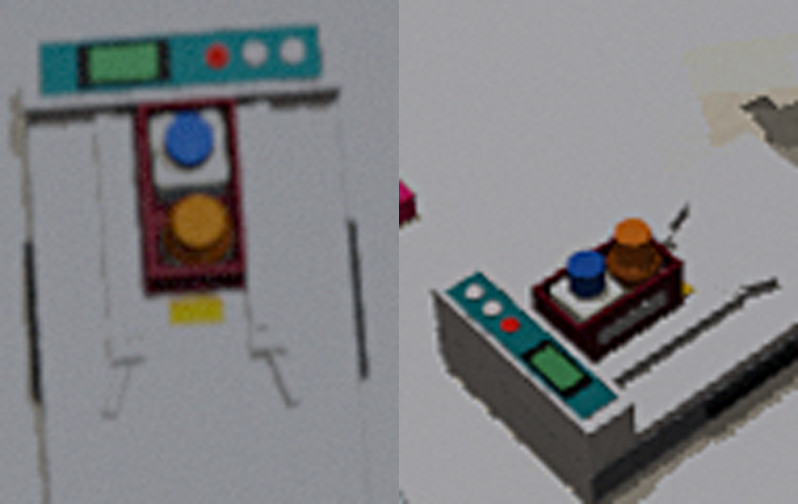

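Both containers stand upright side by side (caps at (189,137) and (200,220)), and the catch is clear at (196,310). I'll finish with a low check push from behind, fingers shut, to be sure the carrier is fully home.

Request:
{"fn": "send_rows", "kwargs": {
  "moves": [
    [[0.03,0.03,0,0,0,0,-1],[0.035,0.03,0,0,0,0,-1],[0.035,0.03,0,0,0,0,-1],[0.035,0.03,0,0,0,0,-1],[0.021,0.025,0,0,0,0,-1],[0,0,-0.03,0,0,0,-1],[0,0,0,0,0,0,-1],[0,0,0,0,0,0,-1]]
  ]
}}

```text
clock: 26.2
eef_pos: [547.9, -21.8, 188.6]
tcp_rot: [-3.141, 0.002, 0.086]
contact_force: [-0.4, -0.6, -0.1]
opening: 0.0
grasp_force: 0.0
```

Request:
{"fn": "send_rows", "kwargs": {
  "moves": [
    [[0,0,-0.035,0,0,0,-1],[0,0,-0.035,0,0,0,-1],[0,0,-0.024,0,0,0,-1],[0,0,0,0,0,0,-1],[0.006,0.0005,0,0,0,0,-1],[0.006,0.0005,0,0,0,0,-1],[0.004,0.0003,0,0,0,0,-1],[0.004,0.0003,0,0,0,0,-1],[0,0,0,0,0,0,-1]]
  ]
}}

```text
clock: 27.1
eef_pos: [569.1, -20.6, 95.7]
tcp_rot: [3.141, -0.002, 0.085]
contact_force: [0.2, 0.3, 0.3]
opening: 0.003
grasp_force: 0.0
```

Request:
{"fn": "send_rows", "kwargs": {
  "moves": [
    [[0.002,0.0002,0,0,0,0,-1],[0.002,0.0002,0,0,0,0,-1],[0,0,0,0,0,0,-1]]
  ]
}}

```text
clock: 27.4
eef_pos: [572.1, -20.1, 95.0]
tcp_rot: [-3.142, -0.0, 0.085]
contact_force: [0.7, 0.1, 0.3]
opening: -0.002
grasp_force: 0.0
```

Request:
{"fn": "send_rows", "kwargs": {
  "moves": [
    [[0.002,0.0002,0,0,0,0,-1],[0.002,0.0002,0,0,0,0,-1],[0,0,0,0,0,0,-1]]
  ]
}}

```text
clock: 27.7
eef_pos: [576.3, -19.8, 95.0]
tcp_rot: [3.142, -0.0, 0.085]
contact_force: [-0.7, -0.5, -1.1]
opening: 0.0
grasp_force: 0.0
```

Request:
{"fn": "send_rows", "kwargs": {
  "moves": [
    [[0.0015,0.0001,0,0,0,0,-1],[0,0,0,0,0,0,-1]]
  ]
}}

```text
clock: 27.9
eef_pos: [577.6, -19.7, 95.0]
tcp_rot: [3.142, -0.0, 0.085]
contact_force: [-0.4, -0.3, 0.3]
opening: -0.004
grasp_force: 0.0
```

Request:
{"fn": "send_rows", "kwargs": {
  "moves": [
    [[0.0015,0.0001,0,0,0,0,-1],[0,0,0,0,0,0,-1]]
  ]
}}

```text
clock: 28.1
eef_pos: [578.2, -19.6, 94.9]
tcp_rot: [-3.141, 0.002, 0.085]
contact_force: [-3.7, -0.5, 2.1]
opening: -0.002
grasp_force: 2.1
```

Request:
{"fn": "send_rows", "kwargs": {
  "moves": [
    [[0.0015,0.0001,0,0,0,0,-1],[0,0,0,0,0,0,-1]]
  ]
}}

```text
clock: 28.3
eef_pos: [578.5, -19.6, 94.8]
tcp_rot: [-3.141, 0.004, 0.085]
contact_force: [-9.4, -0.6, 8.0]
opening: -0.004
grasp_force: 4.6
```

Request:
{"fn": "send_rows", "kwargs": {
  "moves": [
    [[0.0015,0.0001,0,0,0,0,-1],[0,0,0,0,0,0,-1]]
  ]
}}

```text
clock: 28.5
eef_pos: [578.5, -19.6, 94.6]
tcp_rot: [-3.141, 0.007, 0.085]
contact_force: [-13.6, -1.9, 10.8]
opening: 0.0
grasp_force: 7.2
```

Request:
{"fn": "send_rows", "kwargs": {
  "moves": [
    [[0.001,0.0001,0,0,0,0,-1],[0,0,0,0,0,0,-1]]
  ]
}}

```text
clock: 28.7
eef_pos: [578.5, -19.5, 94.6]
tcp_rot: [-3.141, 0.009, 0.085]
contact_force: [-18.4, -2.3, 13.6]
opening: 0.002
grasp_force: 9.1
```

The carrier is solid against the stop. I back off, regrip lower, and pull more firmly to prove the catch.

Request:
{"fn": "send_rows", "kwargs": {
  "moves": [
    [[-0.006,-0.0005,0,0,0,0,-1],[-0.015,-0.001,0,0,0,0,-1],[0,0,0.03,0,0,0,-1],[0,0,0.045,0,0,0,0.6],[0,0,0.04,0,0,0,0.6],[0.03,0.003,0,0,0,0,0.6],[0.04,0.003,0,0,0,0,0.6],[0.0,0,0,0,0,0,0.6],[0,0,0,0,0,0,0.6]]
  ],
  "grip_force": 50
}}

```text
clock: 29.6
eef_pos: [632.3, -14.7, 209.5]
tcp_rot: [-3.142, 0.0, 0.085]
contact_force: [-0.6, -0.3, -1.0]
opening: 0.8
grasp_force: 0.0
```

Request:
{"fn": "send_rows", "kwargs": {
  "moves": [
    [[0.001,0,-0.03,0,0,0,0.6],[0,0,-0.04,0,0,0,0.6],[0,0,-0.03,0,0,0,0.6],[0,0,-0.014,0,0,0,0.6],[0,0,0,0,0,0,0.6],[0,0,0,0,0,0,0.2],[0,0,0,0,0,0,0],[0,0,0,0,0,0,-1],[0,0,0,0,0,0,-1],[0,0,0,0,0,0,-1]]
  ]
}}

```text
clock: 30.6
eef_pos: [633.6, -14.2, 97.8]
tcp_rot: [-3.141, -0.002, 0.085]
contact_force: [-2.4, 3.8, 5.5]
opening: 0.585
grasp_force: 54.0
```

Request:
{"fn": "send_rows", "kwargs": {
  "moves": [
    [[-0.0015,-0.0001,0,0,0,0,-1],[-0.0015,-0.0001,0,0,0,0,-1],[0,0,0,0,0,0,-1]]
  ]
}}

```text
clock: 30.9
eef_pos: [632.7, -14.3, 98.0]
tcp_rot: [-3.141, -0.007, 0.085]
contact_force: [5.4, 5.8, -0.0]
opening: 0.587
grasp_force: 53.4
```

Request:
{"fn": "send_rows", "kwargs": {
  "moves": [
    [[-0.0015,-0.0001,0,0,0,0,-1],[0,0,0,0,0,0,-1]]
  ]
}}

```text
clock: 31.1
eef_pos: [631.4, -14.4, 98.1]
tcp_rot: [-3.141, -0.007, 0.085]
contact_force: [4.3, 5.6, -0.2]
opening: 0.584
grasp_force: 53.4
```

Request:
{"fn": "send_rows", "kwargs": {
  "moves": [
    [[-0.0015,-0.0001,0,0,0,0,-1],[0,0,0,0,0,0,-1]]
  ]
}}

```text
clock: 31.3
eef_pos: [630.4, -14.5, 98.1]
tcp_rot: [-3.141, -0.008, 0.085]
contact_force: [7.2, 4.6, -0.6]
opening: 0.589
grasp_force: 53.3
```

Request:
{"fn": "send_rows", "kwargs": {
  "moves": [
    [[-0.0015,-0.0001,0,0,0,0,-1],[0,0,0,0,0,0,-1]]
  ]
}}

```text
clock: 31.5
eef_pos: [629.8, -14.6, 98.4]
tcp_rot: [-3.142, -0.01, 0.085]
contact_force: [9.5, 5.6, -3.0]
opening: 0.587
grasp_force: 53.1
```

Request:
{"fn": "send_rows", "kwargs": {
  "moves": [
    [[-0.0015,-0.0001,0,0,0,0,-1],[0,0,0,0,0,0,-1]]
  ]
}}

```text
clock: 31.7
eef_pos: [629.0, -14.6, 98.6]
tcp_rot: [3.141, -0.011, 0.085]
contact_force: [11.4, 5.8, -3.4]
opening: 0.586
grasp_force: 53.1
```

Request:
{"fn": "send_rows", "kwargs": {
  "moves": [
    [[-0.0015,-0.0001,0,0,0,0,-1],[0,0,0,0,0,0,-1]]
  ]
}}

```text
clock: 31.9
eef_pos: [627.9, -14.7, 98.8]
tcp_rot: [3.141, -0.012, 0.085]
contact_force: [11.9, 5.7, -1.8]
opening: 0.586
grasp_force: 53.2
```

Request:
{"fn": "send_rows", "kwargs": {
  "moves": [
    [[0,0,0,0,0,0,0.4],[0,0,0,0,0,0,0.6],[0,0,0,0,0,0,0.6],[0,0,0.03,0,0,0,0.6],[0,0,0.045,0,0,0,0.6],[0,0,0.04,0,0,0,0.6],[-0.035,-0.035,0,0,0,0,-1],[-0.035,-0.035,0,0,0,0,-1],[-0.035,-0.035,0,0,0,0,-1],[-0.035,-0.035,0,0,0,0,-1]]
  ]
}}

```text
clock: 32.9
eef_pos: [480.7, -156.5, 211.2]
tcp_rot: [3.141, 0.0, 0.085]
contact_force: [0.0, -0.2, 0.2]
opening: 0.119
grasp_force: 0.0
```

Request:
{"fn": "send_rows", "kwargs": {
  "moves": [
    [[-0.03,-0.02,0,0,0,0,-1],[-0.03,0,0,0,0,0,-1],[0,0,0,0,0,0,-1]]
  ]
}}

```text
clock: 33.2
eef_pos: [418.4, -175.7, 210.7]
tcp_rot: [-3.141, 0.003, 0.082]
contact_force: [0.5, -0.4, -0.3]
opening: 0.001
grasp_force: 0.0
```

Run:
```python
from h import *
f=grab_frame("top");np.savez("t3.npz",**f);f2=dict(np.load("t2.npz"));f0=dict(np.load("top0.npz"));print(sense()["eef_pos"])
for n,F in(("t2 home",f2),("now",f),("empty",f0)):
    y=min(blobs(F,(20,120,100),(34,255,255),4),key=lambda b:abs(b[1]-[271,188]).sum());print(n,"yellow",y[0],y[1])
    # mean column profile near the trailing edge (saturation), between catch columns
    S=cv2.cvtColor(F["img"],cv2.COLOR_RGB2HSV)
    print("S",S[178:194,268:275,1].mean(1).round(0).tolist());print("V",S[178:194,268:275,2].mean(1).round(0).tolist());print("H",np.median(S[178:194,268:275,0],1).tolist())
for n,F in(("blue",((105,110,50),(128,255,255))),("orange",((3,130,80),(22,255,255)))):
    b=min(blobs(f,*F),key=lambda b:abs(b[1]-[271,155]).sum());print(n,b[:2],cast(f,b[1],131).round(1))
```

```text
[ 420.76529777 -175.79599405  211.14310542]
t2 home yellow 66 [271.4 188.4]
S [159.0, 167.0, 195.0, 232.0, 211.0, 164.0, 69.0, 93.0, 142.0, 196.0, 231.0, 228.0, 216.0, 132.0, 37.0, 11.0]
V [96.0, 81.0, 48.0, 18.0, 28.0, 47.0, 73.0, 113.0, 139.0, 143.0, 143.0, 143.0, 143.0, 143.0, 142.0, 150.0]
H [174.0, 173.0, 171.0, 154.0, 7.0, 171.0, 9.0, 20.0, 23.0, 25.0, 27.0, 27.0, 27.0, 26.0, 26.0, 116.0]
now yellow 33 [270.8 187.8]
S [236.0, 187.0, 152.0, 168.0, 186.0, 191.0, 211.0, 183.0, 204.0, 228.0, 216.0, 131.0, 36.0, 12.0, 15.0, 14.0]
V [72.0, 72.0, 74.0, 79.0, 56.0, 25.0, 21.0, 34.0, 64.0, 113.0, 140.0, 142.0, 142.0, 149.0, 152.0, 150.0]
H [13.0, 10.0, 176.0, 175.0, 174.0, 9.0, 0.0, 176.0, 20.0, 25.0, 27.0, 27.0, 25.0, 110.0, 111.0, 116.0]
empty yellow 59 [271.4 188.6]
S [15.0, 13.0, 14.0, 14.0, 14.0, 14.0, 14.0, 17.0, 108.0, 211.0, 234.0, 235.0, 214.0, 131.0, 37.0, 12.0]
V [144.0, 145.0, 144.0, 144.0, 146.0, 144.0, 146.0, 137.0, 134.0, 134.0, 137.0, 137.0, 137.0, 136.0, 138.0, 144.0]
H [110.0, 115.0, 111.0, 113.0, 109.0, 110.0, 113.0, 17.0, 22.0, 25.0, 27.0, 28.0, 28.0, 27.0, 25.0, 111.0]
blue (np.int32(115), array([269.8, 149.8])) [[650.1 -13.8]]
orange (np.int32(148), array([272.4, 169.2])) [[608.1 -20.1]]
```

In the home state the catch's rear edge matched the empty station exactly, so it was up. My firm pull then dragged the carrier about 5 mm back over its ramp. I'll push it home again with the proven low push.

Request:
{"fn": "send_rows", "kwargs": {
  "moves": [
    [[0.025,0.03,0,0,0,0,-1],[0.03,0.035,0,0,0,0,-1],[0.03,0.035,0,0,0,0,-1],[0.03,0.035,0,0,0,0,-1],[0.012,0.019,-0.02,0,0,0.002,-1],[0,0,-0.02,0,0,0,-1],[0,0,0,0,0,0,-1],[0,0,0,0,0,0,-1]]
  ]
}}

```text
clock: 34.05
eef_pos: [549.7, -21.2, 171.0]
tcp_rot: [-3.142, 0.001, 0.087]
contact_force: [-0.2, 0.0, 0.7]
opening: 0.002
grasp_force: 0.0
```

Request:
{"fn": "send_rows", "kwargs": {
  "moves": [
    [[0,0,-0.035,0,0,0,-1],[0,0,-0.03,0,0,0,-1],[0,0,-0.014,0,0,0,-1],[0,0,0,0,0,0,-1],[0.006,0.0003,0,0,0,0,-1],[0.006,0.0003,0,0,0,0,-1],[0.004,0.0003,0,0,0,0,-1],[0.003,0.0003,0,0,0,0,-1],[0,0,0,0,0,0,-1]]
  ]
}}

```text
clock: 34.95
eef_pos: [569.3, -20.3, 92.5]
tcp_rot: [3.141, -0.001, 0.087]
contact_force: [0.2, -0.7, -0.1]
opening: -0.002
grasp_force: 0.0
```

Request:
{"fn": "send_rows", "kwargs": {
  "moves": [
    [[0.002,0.0001,0,0,0,0,-1],[0.002,0.0001,0,0,0,0,-1],[0.002,0.0001,0,0,0,0,-1],[0,0,0,0,0,0,-1]]
  ]
}}

```text
clock: 35.35
eef_pos: [574.3, -20.0, 91.9]
tcp_rot: [-3.142, 0.001, 0.087]
contact_force: [-1.8, 0.6, 1.7]
opening: -0.002
grasp_force: 0.7
```

Request:
{"fn": "send_rows", "kwargs": {
  "moves": [
    [[0.002,0.0001,0,0,0,0,-1],[0.002,0.0001,0,0,0,0,-1],[0,0,0,0,0,0,-1]]
  ]
}}

```text
clock: 35.65
eef_pos: [577.0, -19.8, 91.8]
tcp_rot: [-3.141, 0.003, 0.087]
contact_force: [-6.9, 1.0, 5.7]
opening: 0.006
grasp_force: 3.4
```

Request:
{"fn": "send_rows", "kwargs": {
  "moves": [
    [[0.0015,0.0001,0,0,0,0,-1],[0,0,0,0,0,0,-1]]
  ]
}}

```text
clock: 35.85
eef_pos: [578.3, -19.6, 91.8]
tcp_rot: [-3.141, 0.004, 0.087]
contact_force: [-7.7, 0.2, 7.1]
opening: 0.007
grasp_force: 3.7
```

Request:
{"fn": "send_rows", "kwargs": {
  "moves": [
    [[0.0015,0.0001,0,0,0,0,-1],[0,0,0,0,0,0,-1]]
  ]
}}

```text
clock: 36.05
eef_pos: [578.5, -19.6, 91.7]
tcp_rot: [-3.141, 0.006, 0.087]
contact_force: [-12.5, -0.8, 9.6]
opening: -0.003
grasp_force: 6.2
```

Request:
{"fn": "send_rows", "kwargs": {
  "moves": [
    [[0.0015,0.0001,0,0,0,0,-1],[0,0,0,0,0,0,-1]]
  ]
}}

```text
clock: 36.25
eef_pos: [578.5, -19.6, 91.5]
tcp_rot: [-3.141, 0.009, 0.087]
contact_force: [-18.1, -1.8, 13.6]
opening: -0.001
grasp_force: 8.9
```

Request:
{"fn": "send_rows", "kwargs": {
  "moves": [
    [[0.0015,0.0001,0,0,0,0,-1],[0,0,0,0,0,0,-1]]
  ]
}}

```text
clock: 36.45
eef_pos: [578.5, -19.6, 91.3]
tcp_rot: [-3.141, 0.012, 0.087]
contact_force: [-23.7, -1.9, 18.6]
opening: -0.002
grasp_force: 11.6
```

Back at the stop. I retreat and verify numerically.

Request:
{"fn": "send_rows", "kwargs": {
  "moves": [
    [[-0.006,-0.0005,0,0,0,0,-1],[-0.012,-0.001,0,0,0,0,-1],[0,0,0.03,0,0,0,-1],[0,0,0.045,0,0,0,-1],[0,0,0.045,0,0,0,-1],[-0.03,-0.03,0,0,0,0,-1],[-0.035,-0.035,0,0,0,0,-1],[-0.035,-0.035,0,0,0,0,-1],[-0.035,-0.035,0,0,0,0,-1],[-0.02,-0.02,0,0,0,0,-1]]
  ]
}}

```text
clock: 37.45
eef_pos: [408.8, -177.3, 211.9]
tcp_rot: [3.141, 0.0, 0.086]
contact_force: [0.1, 0.1, 0.2]
opening: 0.002
grasp_force: 0.0
```

Request:
{"fn": "send_rows", "kwargs": {
  "moves": [
    [[0,0,0,0,0,0,-1],[0,0,0,0,0,0,-1],[0,0,0,0,0,0,-1]]
  ]
}}

```text
clock: 37.75
eef_pos: [412.1, -175.6, 212.1]
tcp_rot: [3.141, -0.001, 0.087]
contact_force: [0.5, 0.4, 0.1]
opening: 0.004
grasp_force: 0.0
```

Run:
```python
from h import *
f=grab_frame("top");g=grab_frame("scene");f2=dict(np.load("t2.npz"));print(sense()["eef_pos"])
for n,F in(("t2 home",f2),("now",f)):
    S=cv2.cvtColor(F["img"],cv2.COLOR_RGB2HSV)
    print(n,"S",S[178:194,268:275,1].mean(1).round(0).tolist());print("V",S[178:194,268:275,2].mean(1).round(0).tolist())
for n,c,z,p,ps in(("blue",((105,110,50),(128,255,255)),131,[270,148],[234,183]),("orange",((3,130,80),(22,255,255)),131,[271,168],[245,175])):
    a=min(blobs(f,*c),key=lambda b:abs(b[1]-p).sum());b=min(blobs(g,*c),key=lambda b:abs(b[1]-ps).sum())
    print(n,a[:3],cast(f,a[1],z).round(1),b[:2],tri([f,g],[a[1],b[1]]).round(1))
```

```text
[ 412.18069962 -175.31762544  211.98134995]
t2 home S [159.0, 167.0, 195.0, 232.0, 211.0, 164.0, 69.0, 93.0, 142.0, 196.0, 231.0, 228.0, 216.0, 132.0, 37.0, 11.0]
V [96.0, 81.0, 48.0, 18.0, 28.0, 47.0, 73.0, 113.0, 139.0, 143.0, 143.0, 143.0, 143.0, 143.0, 142.0, 150.0]
now S [158.0, 168.0, 197.0, 220.0, 224.0, 145.0, 61.0, 81.0, 134.0, 202.0, 230.0, 225.0, 214.0, 133.0, 37.0, 12.0]
V [77.0, 78.0, 47.0, 19.0, 25.0, 46.0, 77.0, 114.0, 138.0, 141.0, 142.0, 142.0, 141.0, 141.0, 142.0, 149.0]
blue (np.int32(113), array([269.7, 147.6]), array([265, 141,  11,  14], dtype=int32)) [[654.9 -13.5]] (np.int32(50), array([234.1, 182.7])) [654.5 -12.7 128.6]
orange (np.int32(146), array([272.2, 166.9]), array([263, 161,  17,  14], dtype=int32)) [[613.1 -19.6]] (np.int32(46), array([245.1, 175. ])) [612.5 -18.8 129. ]
```

The carrier is home, the catch profile matches the up state, and both caps are at the right height and place. I hand it in.

```bash
python3 -c "
from rig import sign_off;print(sign_off())"
```

```text
the job is handed in; nothing more can be done
None
```

I handed the job in at about 38 s: by camera the carrier is against the stop with the catch up behind it, and the blue-capped bottle and orange-capped jar stand upright side by side in it; the sign-off gave no verdict.

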